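Kit a two-part plaster mould into its carrying tray

ROBOT

A 6-joint arm with a two-finger parallel gripper is mounted at the origin on the work surface. World frame = base frame: x ahead of the robot, y to its left, z up, the work surface at z = 0. Lengths are in mm, angles in rad, forces in N, time in s.
With the tool pointing down it reaches from about 350 to 975 mm from the base axis. Payload 17.4 kg.
Tool frame: the origin (TCP) lies between the finger pads; the fingertips stand 8 mm ahead of it and the grasp point (between the pads) lies 11 mm behind it; z points along the fingers, y is the line along which they close (so a half turn about z gives the same grasp; the last joint's range is limited). The gripper opens to 85 mm and grips with 20 to 120 N. Pads are 22 mm wide; open, the fingers measure 114 mm over their backs; the gripper's body (76 mm by 85 mm) begins 54 mm behind the grasp point. The pads swing forward as they close: fully open they stand 13 mm farther back than shut.
Start: joints at [-1.253, 0.116, 1.442, -0, 1.584, -0.038], TCP at [235.121, -632.733, 239.303] pointing down, gripper open.
Joint ranges: [-2.83, 2.83], [-0.83, 2.19], [0.07, 2.5], [-1.14, 4.28], [0.01, 3], [-2.97, 2.97]. Speed limits (rad/s): [1.89, 1.89, 2.22, 3.14, 3.14, 3.14].

INTERFACE

Orientations are given as a unit quaternion [w, x, y, z].
In Python, from workcell import arm gives the robot as it stands.
- The arm moves only by the tool send_rows, never from a script. Its argument "rows" is a list of rows, each an object with "offset": the shift along the tool's x, y, z in m, a list of three; "angular": the turn, a rotation vector about the tool's x, y, z in rad, a list of three; "gripper": the opening, from 0 (shut) to 1 (fully open). In form: [{"offset": [x, y, z], "angular": [wx, wy, wz], "gripper": gripper}, ...]. A call has 1 to 12 rows; each row shifts and turns the commanded pose from where the row before left it, along the tool's axes as they then stand; what a row does not reach is not made up. A row lasts 1/12 s, in which the tool goes at most 41.7 mm and 7.16 degrees, less where a joint would pass 70% of its speed; a pose out of reach is approached as far as the arm can. A call with a gripper value outside its range is refused whole. The fingers move at their own pace and stop on an object; "force" is the grip in N (left out, the last holds). Time passes only in rows, so rows that do not move let the fingers close. It gives the time, the measured TCP pose, the force, the opening and the grip force at its end, in the units of the state.
- arm.state(): the state, without advancing time (a new reading comes with each control period).
- arm.grab_frame(name): name is "side" or "top"; returns (picture, depth): 384x512x3 uint8, red, green, blue; 384x512 float32, mm along the optical axis (not along the pixel's ray), 0 where there is no reading.
- arm.get_calibration(name): a dict with "fx", "fy", "cx", "cy" (pixels), "position" and "attitude" of the camera in the world. Camera axes: x right, y down, z forward; pixel columns grow to the right and rows downward; lengths in mm; the calibration is good to about 2 mm. A picture is of the moment at which its call begins. get_calibration takes no time and is no camera call.
- arm.close_job(): hands the job in; it is judged then, once.
Trained networks look in the newest picture that a camera, given by its name, has taken for a name from the list of things; names that differ only in an ending like _2 or _b are one class to them, and where a whole thing is asked for, a point or a joint stands for the part that bears it (a point fixed in the world has none). Each returns a list of dicts, best first, with "conf" (0 to 1); they miss things now and then, are a little off and sometimes report something else, mostly with a low value. They report only what shows in the picture. A call takes as long as a camera call. They do not tell look-alikes from the thing itself.
- arm.spot_in(camera, target): "xy" ([column, row] in pixels, amid what is visible of it).
- arm.silhouettes(camera, target): "pixels" (384x512 bool, what is visible of it) and "xy" ([column, row] in pixels, amid what is visible of it).
- arm.tip_of(camera, target): "xy" ([column, row] in pixels: a listed point, or the origin of a listed thing).
The state is a dict: "time_s": time; "joint_positions": joint angles; "joint_velocities": joint speeds; "joint_torque": joint torques, N m; "ee_pos": TCP position; "orientation": TCP orientation; "force": force on the tool from outside, world axes, zero at the start; "moment": the same for the moment, N m; "finger_gap": finger opening in mm; "gripper_force": force on a finger pad.
Only numpy, scipy, OpenCV 4.12 (cv2) and the standard library are available. Lean on these libraries where they do the work, as an engineer would, in place of code of your own. Each camera call takes 0.05 s, during which the arm holds its last target. There are 200 camera calls.

TASK

Kit the plaster mould in the blue-rimmed tray: first put the white foot with the round stub flat into the tray's well, then set the hollow white mould case upright over the stub so that it rests fully down on the foot. Set the pieces down gently, do not drop them, and leave the terracotta foot where it is.

Things in the scene. Friction and masses are not known exactly. Their poses are not given: they have to be found in the camera images.
- foot: White plaster mould foot: a round disc 80 mm in diameter and 14 mm thick, with a round upright stub 28 mm in diameter and 34 mm tall at its centre (the last 4 mm tapered to 20 mm), 48 mm tall in all, about 0.11 kg. It stands loose on the bench, stub up. Origin: centre of its underside, z up along the stub.
- case: White plaster mould case: a hollow bell, open through, 88 mm tall, about 0.22 kg, loose, neck up. Outer diameter 84 mm up to a flat shoulder 46 mm above its underside, then a straight neck of 54 mm to the top (grip here), with a 30 mm pour hole. Cavity 60 mm in diameter up to 40 mm: it passes over the stub and rests on the foot's disc. Origin: centre of its underside, z up.
- tray: Blue-rimmed plywood tray, fixed on the bench, 124 mm square, with one square well of 108 mm by 108 mm. The well's floor is 8 mm above the bench, the rim 8 mm wide, its top 18 mm above the bench. Origin: under the well's centre at bench height, z up, x and y along its sides. A like tray with a plain brown wooden rim is not to be used.
- other_foot: Terracotta (orange-brown) foot of another mould, not to be used: the same disc, 80 mm in diameter and 14 mm thick, with a square stub 28 mm wide, 48 mm tall in all. Origin: centre of its underside, z up.
Mind the look-alikes: they are no part of the job. What is shaped like the case but black or red is not meant.

How it is judged:
By the outcome, as a careful person would: the job done as asked, in the order asked, and still so for the second after the job is handed in, with the robot touching nothing.
It also fails if it takes over 58 s, if anything falls off the work surface, if the arm or the gripper's body presses on something with over 40 N, if the wrist force passes 120 N, or if a joint passes its speed limit or range.

## Working session

There is one attempt and no reset: what is moved stays moved. The work goes in short steps, Python scripts to look and compute and a tool call to move; the robot and the scene stay as the last step left them, time stands still between calls to the robot, and variables do not carry over. Pictures are saved under pics/ and viewed, at most 10 in all, crops included, and the job is handed in when it is done.

Besides the shell and the picture viewer there is one more tool, called after "Emit:" as name(argument=value, ...), one argument or row to a line, values as JSON. send_rows: Moves the arm, as the interface text tells. Its arguments: {"type":"object","properties":{"rows":{"type":"array"},"force":{"type":"number"}},"required":["rows"]}

```bash
mkdir -p pics; cat > h.py <<'E'
import numpy as np, cv2
from scipy.spatial.transform import Rotation as R
from workcell import arm
def cal(n):
    c=arm.get_calibration(n); a=np.array(c['attitude'],float)
    M=a if a.shape==(3,3) else R.from_quat([a[1],a[2],a[3],a[0]]).as_matrix()
    return c,M,np.array(c['position'],float)
def pts(n,d):
    c,M,p=cal(n); v,u=np.mgrid[:384,:512]
    P=np.stack([(u-c['cx'])/c['fx']*d,(v-c['cy'])/c['fy']*d,d],-1)
    return P@M.T+p
def save(name,im): cv2.imwrite('pics/'+name+'.png',cv2.cvtColor(im,cv2.COLOR_RGB2BGR))
E
python3 - <<'E'
from h import *
for n in('top','side'):
    im,d=arm.grab_frame(n); np.savez(n+'0.npz',im=im,d=d); save(n+'0',im)
    c,M,p=cal(n); print(n,c['fx'],p.round(),M.round(3).tolist())
    W=pts(n,d)
    for t in('foot','case','tray','other_foot'):
        for r in arm.silhouettes(n,t):
            u,v=map(int,r['xy']); m=r['pixels']&(d>0)
            print(t,round(r['conf'],2),u,v,m.sum(),np.median(W[m],0).round(),'zmax',np.percentile(W[m][:,2],98).round(),'rgb',np.median(im[m],0))
print(arm.state())
E
```

```text
top 367.41296126240076 [348. -41. 711.] [[-0.022, -0.971, 0.236], [-1.0, 0.022, -0.004], [-0.001, -0.236, -0.972]]
foot 0.83 125 230 1394 [449. 199.  14.] zmax 49.0 rgb [198. 203. 209.]
case 0.96 333 212 1595 [ 466. -185.   48.] zmax 90.0 rgb [187. 190. 161.]
case 0.95 409 238 2173 [ 419. -315.   47.] zmax 90.0 rgb [16. 16. 16.]
case 0.88 243 146 1623 [589. -26.  47.] zmax 89.0 rgb [153.  39.  36.]
case 0.87 298 294 1726 [ 319. -119.   47.] zmax 90.0 rgb [32. 31. 31.]
case 0.55 375 289 1991 [ 327. -247.   48.] zmax 90.0 rgb [21. 20. 20.]
tray 0.87 325 133 3803 [ 642. -193.    9.] zmax 20.0 rgb [198. 202. 142.]
tray 0.43 124 230 1417 [449. 199.  14.] zmax 49.0 rgb [198. 203. 209.]
other_foot 0.65 239 229 1400 [439. -18.  14.] zmax 49.0 rgb [190. 101.  64.]
other_foot 0.41 327 131 3744 [ 641. -193.    9.] zmax 20.0 rgb [198. 202. 142.]
side 499.82448408936006 [ 23. 715. 660.] [[-0.845, -0.302, 0.442], [-0.535, 0.472, -0.7], [0.003, -0.828, -0.561]]
foot 0.68 201 284 1275 [443. 214.  13.] zmax 47.0 rgb [221. 225. 224.]
case 0.67 336 150 1102 [ 414. -306.   45.] zmax 87.0 rgb [43. 39. 36
[... 529 characters left out ...]
int_positions': array([-1.25279243e+00,  1.15986023e-01,  1.44163080e+00, -9.93610279e-07,
        1.58396136e+00, -3.77785597e-02]), 'joint_velocities': array([-0.00017501,  0.00027819,  0.00069319, -0.00048189, -0.00159141,
       -0.00020994]), 'joint_torque': array([-1.27144816e-03, -7.31140852e+01, -6.32223344e+01, -4.57012527e-05,
        8.35595692e-04,  4.52609606e-05]), 'ee_pos': array([ 235.12486842, -632.72968859,  239.29343049]), 'orientation': array([7.23787443e-06, 9.84219039e-01, 1.76954466e-01, 5.19128298e-07]), 'force': array([1.08105086, 0.13911162, 0.59982809]), 'moment': array([-0.01873319,  0.03179771, -0.03283224]), 'gripper_force': 0.0, 'finger_gap': 85.12667565023133}
```

View pics/top0.png

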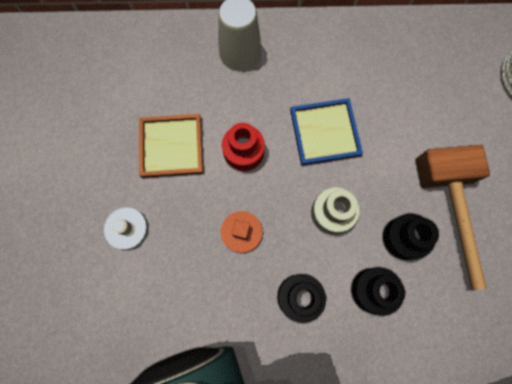

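View pics/side0.png

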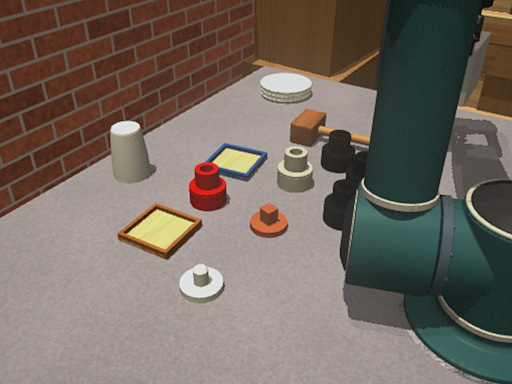

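The top view shows these candidates:
- **Case:** white at (337,210). The look-alikes are red (243,147) and black (411,238), (378,291) and (302,298).
- **Foot:** white with a round stub at (125,229). The look-alike is terracotta with a square stub at (241,231).
- **Tray:** blue rim at (326,131). The look-alike has a brown rim at (171,146).

By the description I choose the white case, the white foot and the blue tray. Next I refine their poses and check the choice in one close crop.

```bash
python3 - <<'E'
from h import *
from scipy.optimize import least_squares
S={n:np.load(n+'0.npz') for n in('top','side')}
def fitc(xy,r):
    f=least_squares(lambda c:np.hypot(*(xy-c).T)-r,xy.mean(0),loss='soft_l1'); return f.x.round(1),np.abs(f.fun).mean().round(2)
for n in S:
    W=pts(n,S[n]['d']); ok=S[n]['d']>0; z=W[...,2]
    for nm,c,zt in(('foot',(449,200),48),('case',(466,-183),88)):
        near=ok&(np.hypot(W[...,0]-c[0],W[...,1]-c[1])<60)
        for lab,lo,hi in(('top',zt-5,zt+6),('disc/shoulder',9 if nm=='foot' else 40,20 if nm=='foot' else 52)):
            m=near&(z>lo)&(z<hi); xy=W[m][:,:2]
            (cx,cy),r=cv2.minEnclosingCircle(xy.astype(np.float32))
            print(n,nm,lab,m.sum(),'mean',xy.mean(0).round(1),'enc',round(cx,1),round(cy,1),round(r,1),'z',np.median(W[m][:,2]).round(1))
    im=S[n]['im'].astype(int); m=ok&(im[...,2]>im[...,0]+30)&(np.hypot(W[...,0]-640,W[...,1]+193)<110)&(z>12)&(z<25)
    (c,s,a)=cv2.minAreaRect(W[m][:,:2].astype(np.float32)); print(n,'tray rim',m.sum(),np.round(c,1),np.round(s,1),round(a,1),np.median(z[m]).round(1))
im=S['top']['im']; cr=lambda u,v:cv2.resize(im[v-35:v+35,u-35:u+35],(260,260),interpolation=cv2.INTER_CUBIC)
save('crop',np.hstack([cr(125,229),cr(337,210),cr(326,131)]))
E
```

```text
top foot top 172 mean [451.8 203.2] enc 452.5 204.1 14.1 z 47.2
top foot disc/shoulder 1142 mean [450.9 202.5] enc 451.8 205.3 41.0 z 13.9
top case top 531 mean [ 473.2 -194.2] enc 473.7 -194.7 26.8 z 87.8
top case disc/shoulder 737 mean [ 466.5 -186.6] enc 473.6 -194.8 41.8 z 46.1
top tray rim 911 [ 642.9 -192.9] [125.6 125.3] 7.9 17.9
side foot top 109 mean [449.6 206. ] enc 451.3 204.1 13.4 z 46.0
side foot disc/shoulder 867 mean [446.3 210.4] enc 450.7 204.3 41.0 z 12.3
side case top 172 mean [ 472.1 -192.5] enc 472.6 -194.2 28.9 z 85.9
side case disc/shoulder 323 mean [ 465.5 -179.2] enc 469.7 -191.6 43.9 z 44.3
side tray rim 278 [ 642.6 -192.4] [125.6 132. ] 9.0 15.8
```

View pics/crop.png

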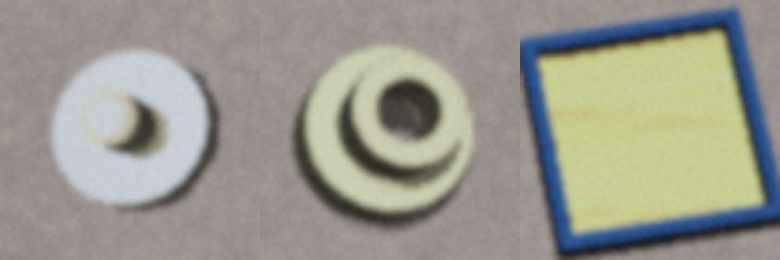

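The crop confirms a white foot with a round stub, a pale case with a pour hole, and a blue-rimmed tray. Sizes and heights agree with the description: stub radius 14 mm at z 48, neck radius 27 mm at z 88, and rim 125 mm wide at z 18. The measured positions are foot (452, 204), case (473.5, -194.6) and tray (642.8, -192.8).

I start by squaring the tool with the world axes and moving out.

Emit:
send_rows(
  rows=[
    {"offset": [0, 0, 0], "angular": [0, 0, 0.089], "gripper": 1},
    {"offset": [0, 0, 0], "angular": [0, 0, 0.089], "gripper": 1},
    {"offset": [0, 0, 0], "angular": [0, 0, 0.089], "gripper": 1},
    {"offset": [0, 0, 0], "angular": [0, 0, 0.089], "gripper": 1},
    {"offset": [0.025, -0.03, 0], "angular": [0, 0, 0], "gripper": 1},
    {"offset": [0.025, -0.03, 0], "angular": [0, 0, 0], "gripper": 1},
    {"offset": [0.025, -0.03, 0], "angular": [0, 0, 0], "gripper": 1},
    {"offset": [0.025, -0.03, 0], "angular": [0, 0, 0], "gripper": 1},
    {"offset": [0.025, -0.03, 0], "angular": [0, 0, 0], "gripper": 1},
    {"offset": [0.025, -0.03, 0], "angular": [0, 0, 0], "gripper": 1},
    {"offset": [0.025, -0.03, 0], "angular": [0, 0, 0], "gripper": 1},
    {"offset": [0.025, -0.03, 0], "angular": [0, 0, 0], "gripper": 1},
  ],
  force=40,
)

```text
time_s: 1.5
ee_pos: [436.0, -391.1, 239.6]
orientation: [0.0, 1.0, -0.0, 0.0]
force: [-0.2, -0.4, -0.6]
finger_gap: 85.7
gripper_force: 0.0
```

Emit:
send_rows(
  rows=[
    {"offset": [0, -0.04, 0], "angular": [0, 0, 0], "gripper": 1},
    {"offset": [0, -0.04, 0], "angular": [0, 0, 0], "gripper": 1},
    {"offset": [0, -0.04, 0], "angular": [0, 0, 0], "gripper": 1},
    {"offset": [0, -0.04, 0], "angular": [0, 0, 0], "gripper": 1},
    {"offset": [0, -0.04, 0], "angular": [0, 0, 0], "gripper": 1},
    {"offset": [0, -0.04, 0], "angular": [0, 0, 0], "gripper": 1},
    {"offset": [0, -0.04, 0], "angular": [0, 0, 0], "gripper": 1},
    {"offset": [0, -0.04, 0], "angular": [0, 0, 0], "gripper": 1},
    {"offset": [0, -0.04, 0], "angular": [0, 0, 0], "gripper": 1},
    {"offset": [0, -0.04, 0], "angular": [0, 0, 0], "gripper": 1},
    {"offset": [0, -0.04, 0], "angular": [0, 0, 0], "gripper": 1},
    {"offset": [0, -0.04, 0], "angular": [0, 0, 0], "gripper": 1},
  ],
)

```text
time_s: 2.5
ee_pos: [434.7, 89.1, 239.7]
orientation: [-0.0, 1.0, -0.0, 0.001]
force: [1.2, 0.0, 0.2]
finger_gap: 85.7
gripper_force: 0.0
```

Emit:
send_rows(
  rows=[
    {"offset": [0.0045, -0.029, 0], "angular": [0, 0, 0], "gripper": 1},
    {"offset": [0.0045, -0.029, 0], "angular": [0, 0, 0], "gripper": 1},
    {"offset": [0.004, -0.029, 0], "angular": [0, 0, 0], "gripper": 1},
    {"offset": [0.004, -0.029, 0], "angular": [0, 0, 0], "gripper": 1},
    {"offset": [0, 0, 0.02], "angular": [0, 0, 0], "gripper": 1},
    {"offset": [0, 0, 0.025], "angular": [0, 0, 0], "gripper": 1},
    {"offset": [0, 0, 0.025], "angular": [0, 0, 0], "gripper": 1},
    {"offset": [0, 0, 0.025], "angular": [0, 0, 0], "gripper": 1},
    {"offset": [0, 0, 0.025], "angular": [0, 0, 0], "gripper": 1},
    {"offset": [0, 0, 0.02], "angular": [0, 0, 0], "gripper": 1},
    {"offset": [0, 0, 0], "angular": [0, 0, 0], "gripper": 1},
    {"offset": [0, 0, 0], "angular": [0, 0, 0], "gripper": 1},
  ],
)

```text
time_s: 3.5
ee_pos: [452.0, 203.1, 99.2]
orientation: [0.0, 1.0, -0.0, -0.001]
force: [-0.1, 0.5, 0.1]
finger_gap: 85.3
gripper_force: 0.0
```

Emit:
send_rows(
  rows=[
    {"offset": [0, -0.001, 0.02], "angular": [0, 0, 0], "gripper": 1},
    {"offset": [0, 0, 0.02], "angular": [0, 0, 0], "gripper": 1},
    {"offset": [0, 0, 0.02], "angular": [0, 0, 0], "gripper": 1},
    {"offset": [0, 0, 0.01], "angular": [0, 0, 0], "gripper": 1},
    {"offset": [0, 0, 0.004], "angular": [0, 0, 0], "gripper": 1},
    {"offset": [0, 0, 0], "angular": [0, 0, 0], "gripper": 0},
    {"offset": [0, 0, 0], "angular": [0, 0, 0], "gripper": 0},
    {"offset": [0, 0, 0], "angular": [0, 0, 0], "gripper": 0},
    {"offset": [0, 0, 0], "angular": [0, 0, 0], "gripper": 0},
    {"offset": [0, 0, 0], "angular": [0, 0, 0], "gripper": 0},
    {"offset": [0, 0, 0], "angular": [0, 0, 0], "gripper": 0},
    {"offset": [0, 0, 0], "angular": [0, 0, 0], "gripper": 0},
  ],
  force=40,
)

```text
time_s: 4.5
ee_pos: [452.7, 204.4, 26.3]
orientation: [-0.0, 1.0, -0.0, 0.001]
force: [-1.1, -0.5, 6.6]
finger_gap: 26.3
gripper_force: 39.5
```

Emit:
send_rows(
  rows=[
    {"offset": [0, 0, 0], "angular": [0, 0, 0], "gripper": 0},
    {"offset": [0, 0, 0], "angular": [0, 0, 0], "gripper": 0},
    {"offset": [0, 0, -0.005], "angular": [0, 0, 0], "gripper": 0},
    {"offset": [0, 0, -0.01], "angular": [0, 0, 0], "gripper": 0},
    {"offset": [0, 0, -0.02], "angular": [0, 0, 0], "gripper": 0},
    {"offset": [0, 0, -0.02], "angular": [0, 0, 0], "gripper": 0},
    {"offset": [0, 0, 0], "angular": [0, 0, 0], "gripper": 0},
    {"offset": [0, 0, 0], "angular": [0, 0, 0], "gripper": 0},
  ],
  force=50,
)

```text
time_s: 5.17
ee_pos: [452.9, 204.5, 82.0]
orientation: [-0.0, 1.0, -0.0, 0.001]
force: [0.5, 0.2, -1.0]
finger_gap: 26.2
gripper_force: 49.3
```

```bash
python3 - <<'E'
from h import *
im,d=arm.grab_frame('side'); np.savez('s1.npz',im=im,d=d)
s=arm.state(); print(s['ee_pos'],s['finger_gap'],s['force'])
im2=im[140:340,90:310]; save('s1',cv2.resize(im2,None,fx=3,fy=3,interpolation=cv2.INTER_CUBIC)[:600])
W=pts('side',d); m=(d>0)&(np.hypot(W[...,0]-452,W[...,1]-204)<60)&(W[...,2]>25)&(W[...,2]<80)
print(np.histogram(W[m][:,2],bins=range(25,85,5)))
n=m&(W[...,2]<74)&(im.min(-1)>150)
print(n.sum(),np.median(W[n],0))
E
```

```text
[452.34359544 204.24872579  80.74804031] 26.67182776601118 [-0.77397217 -0.19746949 -0.74862224]
(array([  0,   0,   0,   0,   0,  20,  91,  93, 713,  38,  33]), array([25, 30, 35, 40, 45, 50, 55, 60, 65, 70, 75, 80]))
209 [469.57345802 224.25737604  67.91707866]
```

View pics/s1.png

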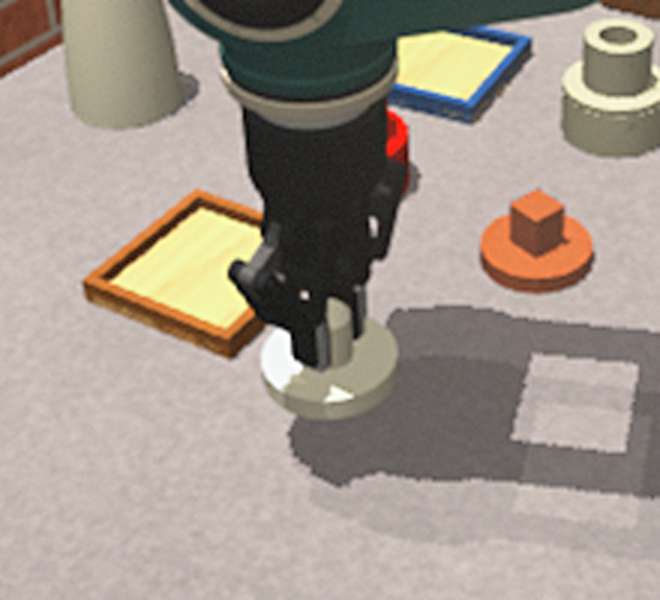

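The foot hangs level in the grip, at about (325,370) in the crop. Its disc top is near z 70, so its underside is about 25 mm below the TCP. I carry it to the blue tray.

Emit:
send_rows(
  rows=[
    {"offset": [0, 0, -0.02], "angular": [0, 0, 0], "gripper": 0},
    {"offset": [0, 0, -0.03], "angular": [0, 0, 0], "gripper": 0},
    {"offset": [0, 0, -0.03], "angular": [0, 0, 0], "gripper": 0},
    {"offset": [0.0136, 0.0284, 0], "angular": [0, 0, 0], "gripper": 0},
    {"offset": [0.0136, 0.0284, 0], "angular": [0, 0, 0], "gripper": 0},
    {"offset": [0.0136, 0.0284, 0], "angular": [0, 0, 0], "gripper": 0},
    {"offset": [0.0136, 0.0284, 0], "angular": [0, 0, 0], "gripper": 0},
    {"offset": [0.0136, 0.0284, 0], "angular": [0, 0, 0], "gripper": 0},
    {"offset": [0.0136, 0.0284, 0], "angular": [0, 0, 0], "gripper": 0},
    {"offset": [0.0136, 0.0284, 0], "angular": [0, 0, 0], "gripper": 0},
    {"offset": [0.0136, 0.0284, 0], "angular": [0, 0, 0], "gripper": 0},
    {"offset": [0.0136, 0.0284, 0], "angular": [0, 0, 0], "gripper": 0},
  ],
)

```text
time_s: 6.22
ee_pos: [574.7, -53.0, 159.2]
orientation: [-0.0, 1.0, -0.0, -0.001]
force: [1.5, 0.5, -0.1]
finger_gap: 26.4
gripper_force: 49.4
```

Emit:
send_rows(
  rows=[
    {"offset": [0.0136, 0.0284, 0], "angular": [0, 0, 0], "gripper": 0},
    {"offset": [0.0136, 0.0284, 0], "angular": [0, 0, 0], "gripper": 0},
    {"offset": [0.0136, 0.0284, 0], "angular": [0, 0, 0], "gripper": 0},
    {"offset": [0.0136, 0.0284, 0], "angular": [0, 0, 0], "gripper": 0},
    {"offset": [0.0136, 0.0284, 0], "angular": [0, 0, 0], "gripper": 0},
    {"offset": [0, 0, 0], "angular": [0, 0, 0], "gripper": 0},
    {"offset": [0, 0, 0.02], "angular": [0, 0, 0], "gripper": 0},
    {"offset": [0, 0, 0.03], "angular": [0, 0, 0], "gripper": 0},
    {"offset": [0, 0, 0.03], "angular": [0, 0, 0], "gripper": 0},
    {"offset": [0, 0, 0.015], "angular": [0, 0, 0], "gripper": 0},
    {"offset": [0, 0, 0], "angular": [0, 0, 0], "gripper": 0},
    {"offset": [0, 0, 0], "angular": [0, 0, 0], "gripper": 0},
  ],
)

```text
time_s: 7.22
ee_pos: [642.4, -193.2, 65.0]
orientation: [-0.0, 1.0, -0.0, -0.001]
force: [0.3, -0.7, -1.2]
finger_gap: 26.3
gripper_force: 49.5
```

Emit:
send_rows(
  rows=[
    {"offset": [0, 0, 0.012], "angular": [0, 0, 0], "gripper": 0},
    {"offset": [0, 0, 0.009], "angular": [0, 0, 0], "gripper": 0},
    {"offset": [0, 0, 0.004], "angular": [0, 0, 0], "gripper": 0},
    {"offset": [0, 0, 0.002], "angular": [0, 0, 0], "gripper": 0},
    {"offset": [0, 0, 0.001], "angular": [0, 0, 0], "gripper": 0},
    {"offset": [0, 0, 0.001], "angular": [0, 0, 0], "gripper": 0},
    {"offset": [0, 0, 0], "angular": [0, 0, 0], "gripper": 0},
    {"offset": [0, 0, 0], "angular": [0, 0, 0], "gripper": 0},
  ],
)

```text
time_s: 7.88
ee_pos: [642.7, -193.5, 36.6]
orientation: [0.0, 1.0, -0.0, 0.0]
force: [-0.1, 0.0, -0.7]
finger_gap: 26.4
gripper_force: 49.5
```

Emit:
send_rows(
  rows=[
    {"offset": [0, 0, 0.001], "angular": [0, 0, 0], "gripper": 0},
    {"offset": [0, 0, 0], "angular": [0, 0, 0], "gripper": 0},
  ],
)

```text
time_s: 8.05
ee_pos: [642.7, -193.4, 35.4]
orientation: [0.0, 1.0, -0.0, 0.0]
force: [0.7, -0.5, -1.4]
finger_gap: 26.3
gripper_force: 49.5
```

Emit:
send_rows(
  rows=[
    {"offset": [0, 0, 0.0008], "angular": [0, 0, 0], "gripper": 0},
    {"offset": [0, 0, 0], "angular": [0, 0, 0], "gripper": 0},
  ],
)

```text
time_s: 8.22
ee_pos: [642.6, -193.4, 34.5]
orientation: [0.0, 1.0, -0.0, 0.0]
force: [-0.5, -0.2, -1.2]
finger_gap: 26.4
gripper_force: 49.6
```

Emit:
send_rows(
  rows=[
    {"offset": [0, 0, 0.0007], "angular": [0, 0, 0], "gripper": 0},
    {"offset": [0, 0, 0], "angular": [0, 0, 0], "gripper": 0},
  ],
)

```text
time_s: 8.38
ee_pos: [642.7, -193.5, 34.4]
orientation: [0.0, 1.0, -0.0, 0.0]
force: [-3.0, 1.5, 6.5]
finger_gap: 26.5
gripper_force: 50.1
```

Contact at z 34 as expected, so I release and rise.

Emit:
send_rows(
  rows=[
    {"offset": [0, 0, 0], "angular": [0, 0, 0], "gripper": 0.4},
    {"offset": [0, 0, 0], "angular": [0, 0, 0], "gripper": 0.6},
    {"offset": [0, 0, 0], "angular": [0, 0, 0], "gripper": 0.8},
    {"offset": [0, 0, 0], "angular": [0, 0, 0], "gripper": 1},
    {"offset": [0, 0, 0], "angular": [0, 0, 0], "gripper": 1},
    {"offset": [0, 0, -0.01], "angular": [0, 0, 0], "gripper": 1},
    {"offset": [0, 0, -0.03], "angular": [0, 0, 0], "gripper": 1},
    {"offset": [0, 0, -0.03], "angular": [0, 0, 0], "gripper": 1},
    {"offset": [0, 0, -0.03], "angular": [0, 0, 0], "gripper": 1},
    {"offset": [0, 0, -0.02], "angular": [0, 0, 0], "gripper": 1},
    {"offset": [0, 0, 0], "angular": [0, 0, 0], "gripper": 1},
  ],
)

```text
time_s: 9.3
ee_pos: [644.1, -193.9, 160.3]
orientation: [0.001, 1.0, -0.0, 0.003]
force: [0.1, 0.4, 0.4]
finger_gap: 85.4
gripper_force: 0.0
```

Emit:
send_rows(
  rows=[
    {"offset": [-0.028, 0, 0], "angular": [0, 0, 0], "gripper": 1},
    {"offset": [-0.028, 0, 0], "angular": [0, 0, 0], "gripper": 1},
    {"offset": [-0.028, 0, 0], "angular": [0, 0, 0], "gripper": 1},
    {"offset": [-0.028, 0, 0], "angular": [0, 0, 0], "gripper": 1},
    {"offset": [-0.028, 0, 0], "angular": [0, 0, 0], "gripper": 1},
    {"offset": [-0.029, 0.001, 0], "angular": [0, 0, 0], "gripper": 1},
    {"offset": [0, 0, 0], "angular": [0, 0, 0], "gripper": 1},
    {"offset": [0, 0, 0], "angular": [0, 0, 0], "gripper": 1},
  ],
)

```text
time_s: 9.97
ee_pos: [472.9, -194.5, 154.5]
orientation: [0.0, 1.0, -0.001, 0.001]
force: [1.3, -0.2, 0.5]
finger_gap: 85.4
gripper_force: 0.0
```

```bash
python3 - <<'E'
from h import *
print(arm.state()['ee_pos'],arm.state()['finger_gap'])
for n in('top','side'):
    im,d=arm.grab_frame(n); W=pts(n,d); z=W[...,2]
    for nm,c,lo,hi in(('stub',(643,-193),51,62),('disc',(643,-193),17.5 if n=='side' else 20,28),('neck',(473,-194),82,94)):
        m=(d>0)&(np.hypot(W[...,0]-c[0],W[...,1]-c[1])<(48 if nm!='neck' else 32))&(z>lo)&(z<hi)&(im.max(-1)>60)
        if m.sum()<10: print(n,nm,m.sum());continue
        q,r=cv2.minEnclosingCircle(W[m][:,:2].astype(np.float32)); print(n,nm,m.sum(),np.round(q,1),round(r,1),np.median(z[m]).round(1),W[m][:,:2].mean(0).round(1))
    if n=='side': save('s2',cv2.resize(im[100:260,180:380],None,fx=3.5,fy=3.5))
E
```

```text
[ 472.91523093 -194.51805829  154.45471603] 85.3578208128424
top stub 151 [ 641.4 -194.5] 13.9 55.2 [ 640.1 -194. ]
top disc 726 [ 641.5 -194.1] 40.0 22.0 [ 639.  -186.8]
top neck 0
side stub 37 [ 639.1 -191. ] 13.4 53.4 [ 638.4 -191.6]
side disc 337 [ 641.6 -193.5] 42.5 20.1 [ 636.6 -187.5]
side neck 187 [ 473.  -193.9] 28.5 85.7 [ 471.9 -191.9]
```

View pics/s2.png

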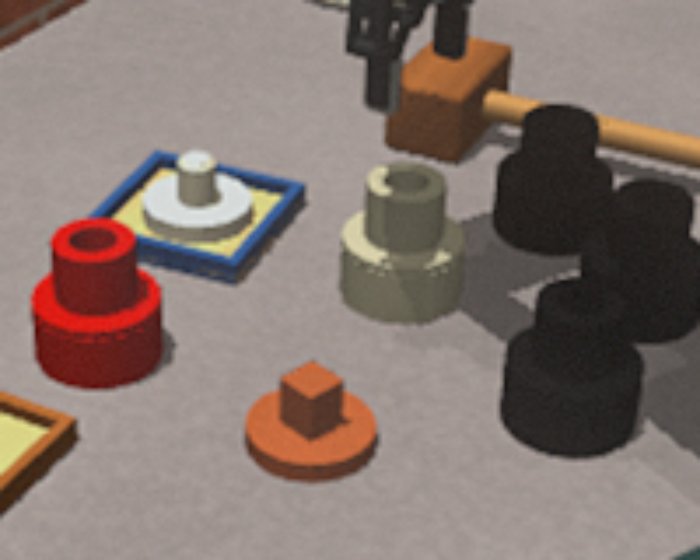

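The foot lies flat in the blue tray, centred near (642, -194), with disc top z 22 and stub top z 56. The case stands untouched under the gripper. I descend and grip its neck.

Emit:
send_rows(
  rows=[
    {"offset": [0, 0, 0.02], "angular": [0, 0, 0], "gripper": 1},
    {"offset": [0, 0, 0.025], "angular": [0, 0, 0], "gripper": 1},
    {"offset": [0, 0, 0.025], "angular": [0, 0, 0], "gripper": 1},
    {"offset": [0, 0, 0.015], "angular": [0, 0, 0], "gripper": 1},
    {"offset": [0, 0, 0.009], "angular": [0, 0, 0], "gripper": 1},
    {"offset": [0, 0, 0], "angular": [0, 0, 0], "gripper": 0},
    {"offset": [0, 0, 0], "angular": [0, 0, 0], "gripper": 0},
    {"offset": [0, 0, 0], "angular": [0, 0, 0], "gripper": 0},
    {"offset": [0, 0, 0], "angular": [0, 0, 0], "gripper": 0},
    {"offset": [0, 0, 0], "angular": [0, 0, 0], "gripper": 0},
    {"offset": [0, 0, 0], "angular": [0, 0, 0], "gripper": 0},
    {"offset": [0, 0, 0], "angular": [0, 0, 0], "gripper": 0},
  ],
  force=50,
)

```text
time_s: 11.07
ee_pos: [474.4, -194.6, 61.2]
orientation: [0.0, 1.0, -0.0, 0.001]
force: [1.6, 1.9, 6.3]
finger_gap: 53.8
gripper_force: 53.4
```

Emit:
send_rows(
  rows=[
    {"offset": [0, 0, 0], "angular": [0, 0, 0], "gripper": 0},
    {"offset": [0, 0, 0], "angular": [0, 0, 0], "gripper": 0},
  ],
)

```text
time_s: 11.23
ee_pos: [474.4, -194.6, 61.2]
orientation: [0.0, 1.0, -0.0, 0.001]
force: [1.6, 3.1, 6.4]
finger_gap: 53.8
gripper_force: 53.4
```

Emit:
send_rows(
  rows=[
    {"offset": [0, 0, -0.005], "angular": [0, 0, 0], "gripper": 0},
    {"offset": [0, 0, -0.015], "angular": [0, 0, 0], "gripper": 0},
    {"offset": [0, 0, -0.025], "angular": [0, 0, 0], "gripper": 0},
    {"offset": [0, 0, -0.025], "angular": [0, 0, 0], "gripper": 0},
    {"offset": [0, 0, -0.02], "angular": [0, 0, 0], "gripper": 0},
    {"offset": [0.02, 0, 0], "angular": [0, 0, 0], "gripper": 0},
    {"offset": [0.028, 0, 0], "angular": [0, 0, 0], "gripper": 0},
    {"offset": [0.028, 0, 0], "angular": [0, 0, 0], "gripper": 0},
    {"offset": [0.028, 0, 0], "angular": [0, 0, 0], "gripper": 0},
    {"offset": [0.028, 0, 0], "angular": [0, 0, 0], "gripper": 0},
    {"offset": [0.02, -0.0005, 0], "angular": [0, 0, 0], "gripper": 0},
    {"offset": [0.015, 0, 0], "angular": [0, 0, 0], "gripper": 0},
  ],
)

```text
time_s: 12.23
ee_pos: [642.0, -193.7, 149.5]
orientation: [-0.0, 1.0, 0.0, -0.0]
force: [-0.6, -0.7, -2.5]
finger_gap: 53.8
gripper_force: 53.1
```

Emit:
send_rows(
  rows=[
    {"offset": [0, 0, 0], "angular": [0, 0, 0], "gripper": 0},
    {"offset": [0, 0, 0], "angular": [0, 0, 0], "gripper": 0},
  ],
)

```text
time_s: 12.4
ee_pos: [640.7, -193.8, 149.4]
orientation: [-0.0, 1.0, 0.0, -0.001]
force: [-1.2, -1.1, -3.9]
finger_gap: 53.5
gripper_force: 53.1
```

```bash
python3 - <<'E'
from h import *
s=arm.state(); print(s['ee_pos'],s['finger_gap'],s['force'])
im,d=arm.grab_frame('side'); save('s3',cv2.resize(im[60:220,160:340],None,fx=3.5,fy=3.5))
E
```

```text
[ 640.71215895 -193.80625184  149.41975194] 53.463839849463 [-1.23358382 -1.09195893 -3.88610181]
```

View pics/s3.png

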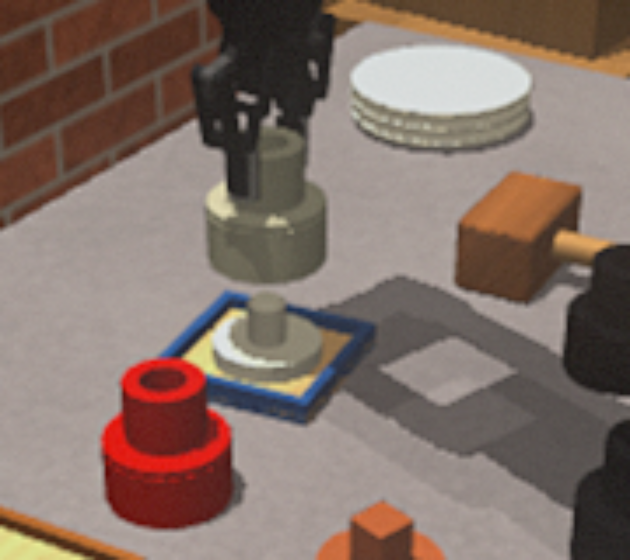

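The case hangs level at about (265,200) in the crop, straight above the foot at (267,340). I lower it in steps.

Emit:
send_rows(
  rows=[
    {"offset": [0.001, 0, 0.015], "angular": [0, 0, 0], "gripper": 0},
    {"offset": [0, 0, 0.015], "angular": [0, 0, 0], "gripper": 0},
    {"offset": [0, 0, 0.015], "angular": [0, 0, 0], "gripper": 0},
    {"offset": [0, 0, 0.01], "angular": [0, 0, 0], "gripper": 0},
    {"offset": [0, 0, 0.005], "angular": [0, 0, 0], "gripper": 0},
    {"offset": [0, 0, 0.002], "angular": [0, 0, 0], "gripper": 0},
    {"offset": [0, 0, 0.001], "angular": [0, 0, 0], "gripper": 0},
    {"offset": [0, 0, 0.001], "angular": [0, 0, 0], "gripper": 0},
    {"offset": [0, 0, 0], "angular": [0, 0, 0], "gripper": 0},
    {"offset": [0, 0, 0], "angular": [0, 0, 0], "gripper": 0},
  ],
)

```text
time_s: 13.28
ee_pos: [641.8, -194.0, 86.4]
orientation: [0.0, 1.0, -0.0, 0.0]
force: [0.8, 0.5, -2.2]
finger_gap: 53.4
gripper_force: 53.1
```

Emit:
send_rows(
  rows=[
    {"offset": [0, 0, 0.001], "angular": [0, 0, 0], "gripper": 0},
    {"offset": [0, 0, 0], "angular": [0, 0, 0], "gripper": 0},
  ],
)

```text
time_s: 13.45
ee_pos: [641.7, -193.9, 85.0]
orientation: [0.0, 1.0, -0.0, 0.0]
force: [-0.6, 0.1, -2.1]
finger_gap: 53.4
gripper_force: 53.1
```

Emit:
send_rows(
  rows=[
    {"offset": [0, 0, 0.001], "angular": [0, 0, 0], "gripper": 0},
    {"offset": [0, 0, 0], "angular": [0, 0, 0], "gripper": 0},
  ],
)

```text
time_s: 13.62
ee_pos: [641.6, -193.9, 83.7]
orientation: [-0.0, 1.0, -0.0, -0.0]
force: [0.0, 0.0, -2.0]
finger_gap: 53.7
gripper_force: 53.1
```

Emit:
send_rows(
  rows=[
    {"offset": [0, 0, 0.0007], "angular": [0, 0, 0], "gripper": 0},
    {"offset": [0, 0, 0], "angular": [0, 0, 0], "gripper": 0},
  ],
)

```text
time_s: 13.78
ee_pos: [641.7, -193.9, 83.3]
orientation: [0.0, 1.0, -0.0, 0.0]
force: [-0.4, 0.5, -1.4]
finger_gap: 53.3
gripper_force: 53.3
```

Emit:
send_rows(
  rows=[
    {"offset": [0, 0, 0.0007], "angular": [0, 0, 0], "gripper": 0},
    {"offset": [0, 0, 0], "angular": [0, 0, 0], "gripper": 0},
  ],
)

```text
time_s: 13.95
ee_pos: [641.9, -193.9, 83.3]
orientation: [0.0, 1.0, -0.0, 0.0]
force: [-2.8, 1.6, 6.3]
finger_gap: 53.8
gripper_force: 53.7
```

Contact at z 83.3 as expected, so I release, rise and back away.

Emit:
send_rows(
  rows=[
    {"offset": [0, 0, 0], "angular": [0, 0, 0], "gripper": 0.7},
    {"offset": [0, 0, 0], "angular": [0, 0, 0], "gripper": 0.85},
    {"offset": [0, 0, 0], "angular": [0, 0, 0], "gripper": 1},
    {"offset": [0, 0, 0], "angular": [0, 0, 0], "gripper": 1},
    {"offset": [0, 0, 0], "angular": [0, 0, 0], "gripper": 1},
    {"offset": [0, 0, -0.01], "angular": [0, 0, 0], "gripper": 1},
    {"offset": [0, 0, -0.03], "angular": [0, 0, 0], "gripper": 1},
    {"offset": [0, 0, -0.03], "angular": [0, 0, 0], "gripper": 1},
    {"offset": [0, 0, -0.03], "angular": [0, 0, 0], "gripper": 1},
    {"offset": [0, 0, -0.02], "angular": [0, 0, 0], "gripper": 1},
    {"offset": [0, 0, 0], "angular": [0, 0, 0], "gripper": 1},
  ],
)

```text
time_s: 14.87
ee_pos: [642.9, -194.4, 208.9]
orientation: [0.001, 1.0, -0.0, 0.003]
force: [0.8, -0.4, 0.6]
finger_gap: 85.5
gripper_force: 0.0
```

Emit:
send_rows(
  rows=[
    {"offset": [-0.02, 0.02, 0], "angular": [0, 0, 0], "gripper": 1},
    {"offset": [-0.02, 0.025, 0], "angular": [0, 0, 0], "gripper": 1},
    {"offset": [-0.02, 0.025, 0], "angular": [0, 0, 0], "gripper": 1},
    {"offset": [-0.02, 0.025, 0], "angular": [0, 0, 0], "gripper": 1},
    {"offset": [-0.02, 0.025, 0], "angular": [0, 0, 0], "gripper": 1},
    {"offset": [-0.02, 0.025, 0], "angular": [0, 0, 0], "gripper": 1},
    {"offset": [0, 0, 0], "angular": [0, 0, 0], "gripper": 1},
    {"offset": [0, 0, 0], "angular": [0, 0, 0], "gripper": 1},
  ],
)

```text
time_s: 15.53
ee_pos: [520.7, -340.0, 202.6]
orientation: [0.0, 1.0, -0.001, 0.0]
force: [0.4, 0.4, 0.2]
finger_gap: 85.4
gripper_force: 0.0
```

```bash
python3 - <<'E'
from h import *
for n in('top','side'):
    im,d=arm.grab_frame(n); W=pts(n,d); z=W[...,2]
    for nm,lo,hi in(('neck top',100,118),('shoulder',60,75)):
        m=(d>0)&(np.hypot(W[...,0]-642,W[...,1]+194)<50)&(z>lo)&(z<hi)
        if m.sum()<10: print(n,nm,m.sum());continue
        q,r=cv2.minEnclosingCircle(W[m][:,:2].astype(np.float32)); print(n,nm,m.sum(),np.round(q,1),round(r,1),np.median(z[m]).round(1))
    if n=='side': save('s4',cv2.resize(im[60:260,120:340],None,fx=3,fy=3))
E
```

```text
top neck top 550 [ 641.6 -194.6] 27.4 109.6
top shoulder 721 [ 641.2 -194.7] 42.1 67.8
side neck top 204 [ 641.7 -194.2] 30.2 106.8
side shoulder 304 [ 639.1 -193.7] 43.7 65.9
```

View pics/s4.png

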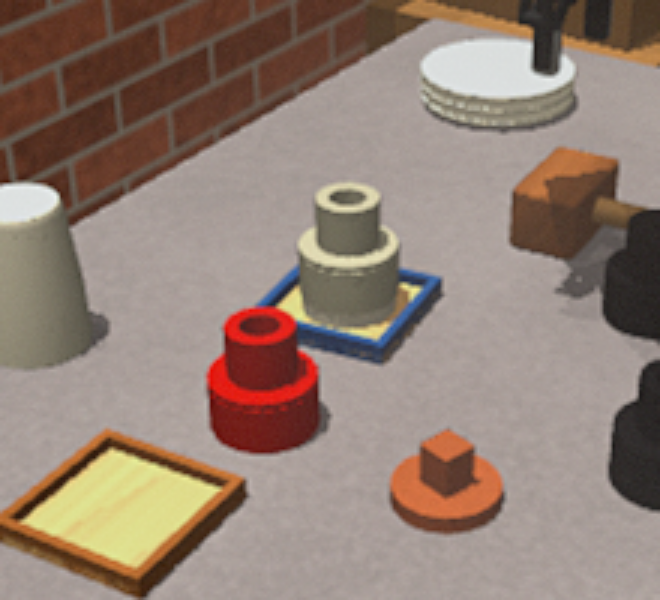

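The case stands upright over the foot in the blue tray, at about (348,260) in the crop. Its neck top is at z 110 (22 + 88) and its shoulder at z 68, so it is fully seated. The terracotta foot has not moved.

```bash
python3 -c "
from workcell import arm
print(arm.close_job())"
```

```text
the job is handed in; nothing more can be done
None
```

The white foot lies flat in the blue-rimmed tray with the white case upright and fully seated over its stub, the terracotta foot was left where it was, and the job was handed in at about 16 s.

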